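# Raise the enclosure sash to its set height

### The arm

A 7-joint arm with a two-finger parallel gripper is mounted at the origin on the work surface. World frame = base frame: x ahead of the robot, y to its left, z up, the work surface at z = 0. Lengths are in m, angles in degrees, forces in N, time in s.
With the tool pointing down it reaches from about 0.4 to 0.875 m from the base axis. Payload 4.4 kg.
Tool frame: the origin (TCP) lies at the very end of the fingers, on their centre line; the grasp point (between the pads) lies 19 mm behind it; z points along the fingers, y is the line along which they close (so a half turn about z gives the same grasp; the last joint's range is limited). The gripper opens to 85 mm and grips with 20 to 120 N. Pads are 22 mm wide; open, the fingers measure 114 mm over their backs; the gripper's body (76 mm by 85 mm) begins 54 mm behind the grasp point. The pads swing forward as they close: fully open they stand 13 mm farther back than shut.
Start: joints at [-76.249, 36.005, 2.206, 86.941, -1.547, 57.084, -1.146], TCP at [0.196, 0.62, 0.231] pointing down, gripper open.
Joint ranges: [-175.42, 175.42], [-21.48, 121.26], [-71.46, 75.88], [10.55, 141.38], [-63.04, 243.04], [13.31, 113.54], [-168.57, 168.57]. Speed limits (degrees/s): [147.25, 147.25, 180, 180, 180, 180, 180].

### API

Orientations are given as a 3x3 rotation matrix whose columns are the frame's x, y, z axes.
In Python, from cell import get_state, camera, get_calibration, job_done gives the robot as it stands. The module is installed in compiled form; this text tells all that it offers.
- The arm moves only by the tool move_arm, never from a script. Its argument "commands" is a list of rows, each a list of 5 numbers: the opening, from 0 (shut) to 1 (fully open), then the shift along the tool's x, y, z scaled (see below), then the turn about the tool's z scaled (see below). A call has 1 to 12 rows; each row shifts and turns the commanded pose from where the row before left it, along the tool's axes as they then stand; what a row does not reach is not made up. The controller multiplies each number of a shift by 0.4 m and each number of a turn by pi/2 rad. A row lasts 1/10 s, in which the tool goes at most 50 mm and 8.59 degrees, less where a joint would pass 70% of its speed; a pose out of reach is approached as far as the arm can. A call with a number of a shift or a turn outside -1 to 1 is refused whole. A call with a gripper value outside its range is refused whole. The fingers move at their own pace and stop on an object; "grip_force" is the grip in N (left out, the last holds). Time passes only in rows, so rows that do not move let the fingers close. It gives the time, the measured TCP pose, the force, the opening and the grip force at its end, in the units of the state.
- get_state(): the state, without advancing time (a new reading comes with each control period).
- camera(name): name is "side" or "top"; returns the picture (400x640x3 uint8, blue, green, red); there is no depth.
- get_calibration(name): a dict with "fov_y" (degrees; the focal length in pixels is half the picture's height over the tangent of half this angle, whatever the lens; pixels are square), "cx", "cy" (the principal point, pixels), "rvec" (rotation vector, rad) and "tvec" (3), from world to camera coordinates, as OpenCV has them. Camera axes: x right, y down, z forward; pixel columns grow to the right and rows downward; lengths in m; the calibration is good to about 2 mm. A picture is of the moment at which its call begins. get_calibration takes no time and is no camera call.
- job_done(): hands the job in; it is judged then, once.
The state is a dict: "time": time; "qpos": joint angles; "joint_vel": joint speeds; "tau": joint torques, N m; "tcp_pos": TCP position; "eef_rot": TCP orientation; "wrist_force": force on the tool from outside, world axes, zero at the start; "moment": the same for the moment, N m; "gripper_width": finger opening in m; "finger_force": force on a finger pad.
Only numpy, scipy, OpenCV 4.12 (cv2) and the standard library are available. Lean on these libraries where they do the work, as an engineer would, in place of code of your own. Each camera call takes 0.05 s, during which the arm holds its last target. There are 200 camera calls.

### The job

Open the clear bench enclosure to its set working height: swing the catch on its right post well aside so that it no longer blocks the sash, then push the sash up from under its lip until the lip comes firmly up against the rubber foot of the height stop on the left post. Do it gently: never press hard on the sash and do not shove the stop from its setting. Leave the sash there touching the foot, the catch open, and the things on the bench undisturbed.

Things in the scene. Friction and masses are not known exactly. Their poses are not given: they have to be found in the camera images.
- hood: Bench enclosure, fixed: white plinth, aluminium posts, clear panes; 430 wide (y), 240 deep, 370 mm high. Origin on the bench under the middle of the sash plane; z up, -x out of the front, +y left. Front posts 30 x 30 mm at y = +-200, reaching x = -15 mm. The 50 mm high plinth starts at x = 6 mm; in front of it the space under the lip is empty down to the bench.
- sash: Sliding sash: clear pane with a lip along its lower edge, a level shelf 10 mm thick, 420 mm long (y +-210), ending in front in a round nose of 6 mm radius. Origin: middle of the nose axis, the pane 44 mm behind it; axes as hood, where it is closed at x = -44, z = 75 mm. Slides straight up, at most 170 mm. Counterbalanced: stays where left; moving it takes 3 to 5 N upward.
- lip_end (a point): Top face of the sash's lip near its left end, where it meets the stop's foot: 5 mm above sash's origin, 13 mm behind it, y = 200 mm.
- catch (a joint): Swing catch right of the right post, a level steel L of 12 mm rod, rad: 0 closed (its 42 mm tooth, along +y of hood, lies over the right end of the lip and blocks the sash), 1.45 fully open; clear of the lip beyond 1.1. Opening swings the handle outward, from -x towards -y of hood, in a level arc. Light friction, 0.1 N m; stays where left.
- catch_hinge (a point): Upright hinge axis of the catch: x = -30, y = -235, z = 88 mm of hood. The other leg of the L runs 45 mm from here (closed: along -x) to the foot of the handle.
- catch_knob (a point): Centre of the black ball (18 mm) on top of the catch's handle, an upright post of 12 mm diameter, 60 mm above the L's leg and 45 mm from the hinge axis.
- stop: Height stop: dark steel block 30 x 34 x 26 mm (x, y, z) clamped on the front of the left post. Origin: middle of its underside, at x = -31, y = 200 mm of hood, 165 to 215 mm above the bench. A screw below it carries a rubber foot, a 16 mm disc, its underside 8 to 26 mm below the block, different each time and not measured. The clamp slips if pushed up with over 13 N.
- wash_bottle: White squeeze bottle with red cap, 66 mm diameter, 170 mm high, loose, left of the enclosure. Origin at the centre of its underside.
- sample_jar: Amber jar, 56 mm diameter, 70 mm high, loose, front left. Origin at the centre of its underside.
- dish: Low black dish, 90 mm diameter, 16 mm high, loose, in front of the enclosure. Origin at the centre of its underside.

How it is judged:
By the outcome, as a careful person would: the job done as asked, in the order asked, and still so for the second after the job is handed in, with the robot touching nothing.
It also fails if it takes over 54 s, if anything falls off the work surface, if the arm or the gripper's body presses on something with over 40 N, if the wrist force passes 120 N, or if a joint passes its speed limit or range.

## Working session

There is one attempt and no reset: what is moved stays moved. The work goes in short steps, Python scripts to look and compute and a tool call to move; the robot and the scene stay as the last step left them, time stands still between calls to the robot, and variables do not carry over. Pictures are saved under pics/ and viewed, at most 10 in all, crops included, and the job is handed in when it is done.

Besides the shell and the picture viewer there is one more tool, called after "Request:" as name(argument=value, ...) on one line, values as JSON. move_arm: Moves the arm, as the interface text tells. Shifts and turns lie within -1 to 1; 1 stands for 0.4 m of shift or pi/2 rad of turn. Its arguments: {"type":"object","properties":{"commands":{"type":"array"},"grip_force":{"type":"number"}},"required":["commands"]}

```bash
mkdir -p pics; python3 - <<'E'
from cell import *
import cv2
for n in("side","top"):
    cv2.imwrite(f"pics/{n}0.png",camera(n)); print(n,get_calibration(n))
s=get_state(); print(s["time"],s["tcp_pos"],s["eef_rot"],s["wrist_force"],s["gripper_width"])
E
```

```text
side {'fov_y': 48.119642334814486, 'cx': 316.33665468496037, 'cy': 201.3823806714957, 'rvec': array([ 2.22596693, -0.56790509,  0.27070243]), 'tvec': array([-0.38677232,  0.29506922,  1.04100621])}
top {'fov_y': 47.89677790515159, 'cx': 320.0927191439673, 'cy': 196.773367889137, 'rvec': array([ 2.13304535, -2.19739853,  0.11739309]), 'tvec': array([0.12131776, 0.49609239, 1.16405024])}
0.1 [0.19548705 0.6193264  0.23050257] [[-9.53606579e-01  3.01055258e-01 -4.73344650e-04]
 [ 3.01055629e-01  9.53605260e-01 -1.58626993e-03]
 [-2.61709574e-05 -1.65518052e-03 -9.99998630e-01]] [ 0.06861666  0.47298949 -0.20378651] 0.08551437837452587
```

View pics/side0.png

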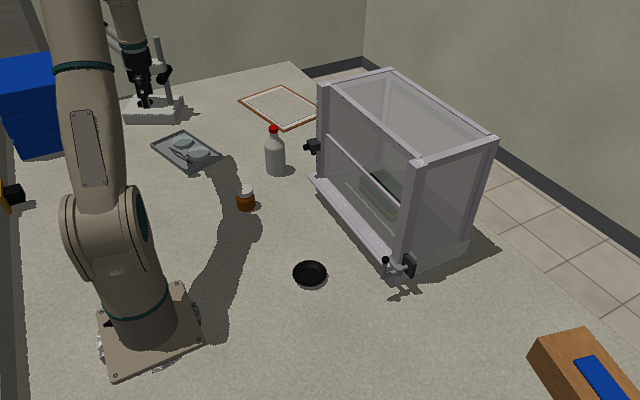

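View pics/top0.png

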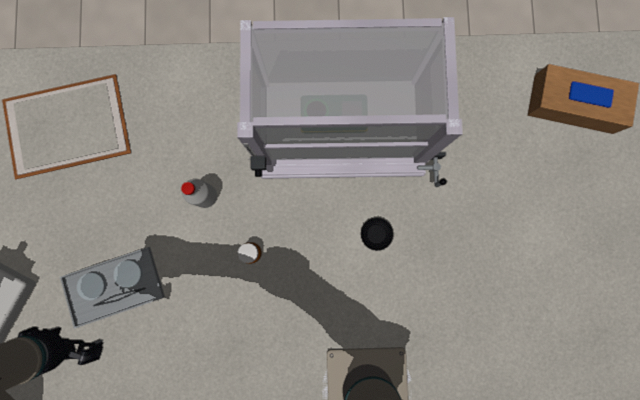

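```bash
python3 - <<'E'
import cv2,numpy as np
s=cv2.imread("pics/side0.png");t=cv2.imread("pics/top0.png")
c=lambda i,x,y:cv2.resize(i[y:y+60,x:x+80],(400,300),interpolation=cv2.INTER_NEAREST)
cv2.imwrite("pics/c1.png",np.vstack([np.hstack([c(s,365,235),c(s,290,130)]),np.hstack([c(t,390,130),c(t,230,130)])]))
E
```

```text
(no output)
```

View pics/c1.png

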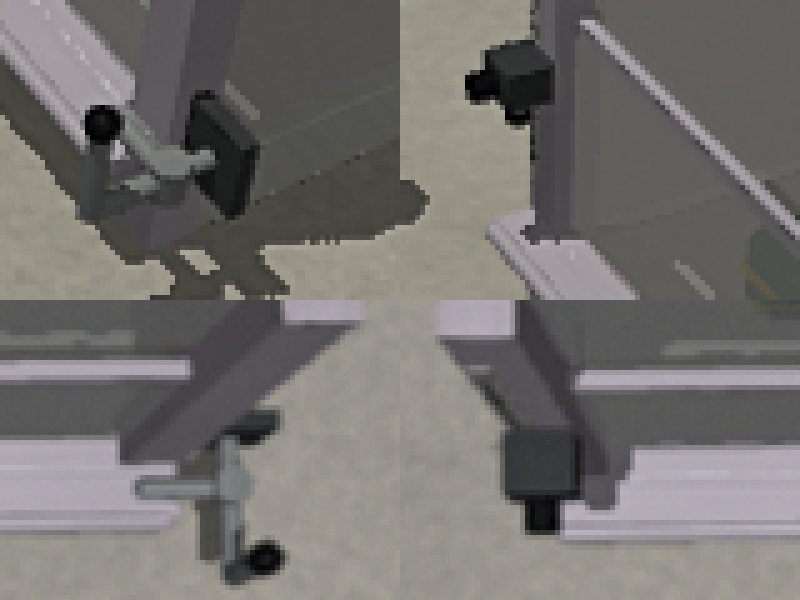

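```bash
cat > h.py <<'E'
from cell import *
import cv2,numpy as np
def cam(n):
    c=get_calibration(n);f=200/np.tan(np.radians(c["fov_y"]/2))
    K=np.array([[f,0,c["cx"]],[0,f,c["cy"]],[0,0,1]]);R=cv2.Rodrigues(c["rvec"])[0];t=c["tvec"].reshape(3,1)
    return K,R,t
def plane(n,uv,z):
    K,R,t=cam(n);o=(-R.T@t).ravel();d=R.T@np.linalg.inv(K)@[*uv,1];return o+d*(z-o[2])/d[2]
def tri(a,b):
    P=[K@np.hstack([R,t]) for K,R,t in(cam("side"),cam("top"))]
    X=cv2.triangulatePoints(*P,np.float64(a).reshape(2,1),np.float64(b).reshape(2,1)).ravel();return X[:3]/X[3]
def proj(n,p):
    K,R,t=cam(n);return cv2.projectPoints(np.float64(p).reshape(-1,3),cv2.Rodrigues(R)[0],t,K,None)[0].reshape(-1,2)
E
python3 - <<'E'
from h import *
np.set_printoptions(precision=4,suppress=True)
print("knob",tri((385.4,259.8),(442.8,181.4)))
print("hinge",tri((400,267),(437.4,167.2)))
L=plane("top",(238,137.5),.37);R=plane("top",(462,134.5),.37);print("posts",L,R)
y=L-R;w=np.linalg.norm(y[:2]);print("width",w);y/=np.linalg.norm(y);x=np.array([y[1],-y[0],0])
o=(L+R)/2+x*.015;o[2]=0;print("hood",o,x,y,np.degrees(np.arctan2(x[1],x[0])))
H=lambda p:o+x*p[0]+y*p[1]+np.array([0,0,p[2]])
for nm,p in dict(knob=(-.075,-.235,.148+.0),hinge=(-.03,-.235,.088),pl=(-.015,.215,.37),pr=(-.015,-.215,.37),lipL=(-.05,.21,.075),lipR=(-.05,-.21,.075),block=(-.046,.217,.19),foot=(-.031,.2,.165)).items():
    print(nm,H(p),proj("side",H(p))[0],proj("top",H(p))[0])
E
```

```text
knob [ 0.5149 -0.1871  0.1468]
hinge [ 0.5591 -0.1897  0.0999]
posts [0.5804 0.2601 0.37  ] [ 0.5734 -0.167   0.37  ]
width 0.4271694583193635
hood [0.5919 0.0463 0.    ] [ 0.9999 -0.0164  0.    ] [0.0164 0.9999 0.    ] -0.9399168434225071
knob [ 0.5131 -0.1874  0.148 ] [384.7328 259.8503] [443.1614 181.9432]
hinge [ 0.5581 -0.1882  0.088 ] [397.7043 270.2353] [435.9879 167.6473]
pl [0.5805 0.2615 0.37  ] [315.7734  82.38  ] [237.258  137.5099]
pr [ 0.5734 -0.1684  0.37  ] [415.7041 168.5942] [462.7423 134.4901]
lipL [0.5454 0.2571 0.075 ] [305.693  175.5984] [260.4973 178.6011]
lipR [ 0.5385 -0.1628  0.075 ] [384.1682 269.65  ] [425.2093 176.4013]
block [0.5495 0.264  0.19  ] [305.5279 142.2706] [250.7725 169.4861]
foot [0.5642 0.2468 0.165 ] [312.8271 151.0776] [259.6534 164.8912]
```

Request:
move_arm(commands=[[1,0,0,-0.01,0.09],[1,0,0,-0.01,0.09],[1,0,0,-0.01,0.09],[1,0,0,-0.01,0.09],[1,0,0,-0.01,0.09],[0.6,0,0,-0.01,0.09],[0.6,0,0,-0.01,0.09],[0.6,0,0,0,0.09],[0.6,0,0,0,0.09],[0.6,0,0,0,0.09],[0.6,0,0,0,0.09],[0.6,0,0,0,0.09]])

```text
time: 1.3
tcp_pos: [0.1954, 0.6196, 0.2588]
eef_rot: [[0.423, 0.906, -0.0], [0.906, -0.423, -0.001], [-0.001, -0.0, -1.0]]
wrist_force: [0.2, -0.1, 1.0]
gripper_width: 0.0512
finger_force: 0.0
```

Request:
move_arm(commands=[[0.6,0,0,0,0.09],[0.6,0,0,0,0.09],[0.6,0,0,0,0.09],[0.6,-0.0136,0.094,0,0],[0.6,-0.0136,0.094,0,0],[0.6,-0.0136,0.094,0,0],[0.6,-0.0136,0.094,0,0],[0.6,-0.0136,0.094,0,0],[0.6,-0.0136,0.094,0,0],[0.6,-0.0136,0.094,0,0],[0.6,-0.0136,0.094,0,0],[0.6,-0.0136,0.094,0,0]])

```text
time: 2.5
tcp_pos: [0.3809, 0.3309, 0.2591]
eef_rot: [[0.755, 0.656, -0.0], [0.656, -0.755, -0.0], [-0.0, -0.0, -1.0]]
wrist_force: [1.1, -0.3, 0.2]
gripper_width: 0.0514
finger_force: 0.0
```

```bash
cat >> h.py <<'E'
np.set_printoptions(precision=4,suppress=True)
def st():
    s=get_state();print(s["time"],"tcp",s["tcp_pos"],"F",s["wrist_force"],"w",s["gripper_width"],"q",s["qpos"]);print(s["eef_rot"]);return s
def to(p,n):
    s=get_state();d=s["eef_rot"].T@(np.array(p)-s["tcp_pos"])/.4;print("row",d/n,"x",n)
E
python3 -c "
from h import *
st();to((.505,-.18,.25),10)"
```

```text
2.5 tcp [0.3809 0.3309 0.2591] F [ 1.1276 -0.3089  0.2059] w 0.05144583154517294 q [-70.1714  25.962   37.6963 108.4325 -19.8025  52.2294 -71.9377]
[[ 0.7547  0.656  -0.0005]
 [ 0.656  -0.7547 -0.0002]
 [-0.0005 -0.0002 -1.    ]]
row [-0.0604  0.1167  0.0023] x 10
```

Request:
move_arm(commands=[[0.5,-0.0503,0.0972,0,0],[0.5,-0.0503,0.0972,0,0],[0.5,-0.0503,0.0972,0,0],[0.5,-0.0503,0.0972,0,0],[0.5,-0.0503,0.0972,0,0],[0.5,-0.0503,0.0972,0,0],[0.5,-0.0503,0.0972,0,0],[0.5,-0.0503,0.0972,0,0],[0.5,-0.0503,0.0972,0,0]])

```text
time: 3.4
tcp_pos: [0.4733, -0.0522, 0.2592]
eef_rot: [[0.755, 0.656, -0.0], [0.656, -0.755, 0.0], [-0.0, -0.001, -1.0]]
wrist_force: [0.4, 1.2, 0.4]
gripper_width: 0.0429
finger_force: 0.0
```

```bash
python3 -c "
from h import *
st();to((.514,-.187,.20),4)"
```

```text
3.4 tcp [ 0.4733 -0.0522  0.2592] F [0.3594 1.1769 0.421 ] w 0.04287782082555351 q [-24.9686  23.6461  39.1378 112.4209 -19.1871  50.462  -24.7699]
[[ 0.7547  0.656  -0.0004]
 [ 0.656  -0.7547  0.0004]
 [-0.     -0.0005 -1.    ]]
row [-0.0361  0.0803  0.0369] x 4
```

Request:
move_arm(commands=[[0.5,-0.0361,0.0803,0,0],[0.5,-0.0361,0.0803,0,0],[0.5,-0.0361,0.0803,0.05,0],[0.5,-0.0361,0.0803,0.05,0],[0.5,0,0,0.03,0],[0.5,0,0,0,0]])

```text
time: 4.0
tcp_pos: [0.5124, -0.1854, 0.2053]
eef_rot: [[0.756, 0.654, -0.004], [0.654, -0.756, 0.002], [-0.002, -0.004, -1.0]]
wrist_force: [-0.4, -0.1, -0.2]
gripper_width: 0.0429
finger_force: 0.0
```

```bash
python3 -c "
from h import *
st();to((.514,-.187,.106),4)
cv2.imwrite('pics/s1.png',camera('side')[180:330,320:520].repeat(4,0).repeat(4,1))"
```

```text
4.0 tcp [ 0.5124 -0.1854  0.2053] F [-0.3877 -0.0683 -0.243 ] w 0.0429125261982614 q [ -5.5729  33.3144  34.8433 105.938  -24.6399  48.7274  -7.5952]
[[ 0.7562  0.6543 -0.0045]
 [ 0.6543 -0.7562  0.0015]
 [-0.0024 -0.0041 -1.    ]]
row [0.0003 0.0017 0.0621] x 4
```

View pics/s1.png

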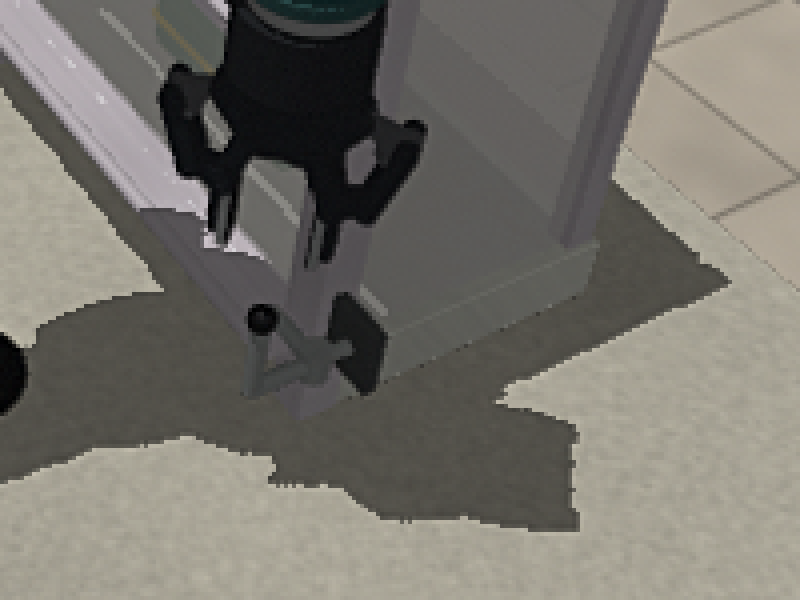

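Request:
move_arm(commands=[[0.5,0.001,0.004,0.06,0],[0.5,0,0,0.06,0],[0.5,0,0,0.06,0],[0.5,0,0,0.06,0],[0.28,0,0,0.005,0],[0.28,0,0,0,0],[0.28,0,0,0,0]])

```text
time: 4.75
tcp_pos: [0.5164, -0.1863, 0.1108]
eef_rot: [[0.754, 0.656, 0.002], [0.656, -0.754, -0.001], [0.001, 0.002, -1.0]]
wrist_force: [0.7, 0.3, 0.4]
gripper_width: 0.0236
finger_force: 0.0
```

```bash
python3 -c "
from h import *
s=st()
H=np.array([.558,-.1882,.106]);R=s['eef_rot'];p=s['tcp_pos'];p0=H+[-.045,0,0]
print('offset',R.T@(p-p0))
prev=p
for a in np.linspace(0,1.5,11)[1:]:
    q=H+.045*np.array([-np.cos(a),-np.sin(a),0]);print(a,q,R.T@(q-prev)/.4);prev=q"
```

```text
4.75 tcp [ 0.5164 -0.1863  0.1108] F [0.7316 0.2992 0.3584] w 0.023565610364385592 q [ -1.2901  40.6164  28.594  110.1417 -31.252   36.9396  -1.9512]
[[ 0.7544  0.6565  0.0023]
 [ 0.6565 -0.7544 -0.0007]
 [ 0.0013  0.002  -1.    ]]
offset [ 0.0038  0.0008 -0.0048]
0.15 [ 0.5135 -0.1949  0.106 ] [-0.0196  0.0114  0.012 ]
0.3 [ 0.515  -0.2015  0.106 ] [-0.008   0.0149  0.    ]
0.44999999999999996 [ 0.5175 -0.2078  0.106 ] [-0.0056  0.0159  0.    ]
0.6 [ 0.5209 -0.2136  0.106 ] [-0.0032  0.0166  0.    ]
0.75 [ 0.5251 -0.2189  0.106 ] [-0.0007  0.0168  0.    ]
0.8999999999999999 [ 0.53   -0.2234  0.106 ] [0.0018 0.0168 0.    ]
1.05 [ 0.5356 -0.2272  0.106 ] [0.0043 0.0163 0.    ]
1.2 [ 0.5417 -0.2301  0.106 ] [0.0067 0.0155 0.    ]
1.3499999999999999 [ 0.5481 -0.2321  0.106 ] [0.0089 0.0143 0.    ]
1.5 [ 0.5548 -0.2331  0.106 ] [0.011  0.0128 0.    ]
```

Request:
move_arm(commands=[[0.28,-0.0196,0.0114,0,0],[0.28,-0.008,0.0149,0,0],[0.28,-0.0056,0.0159,0,0],[0.28,-0.0032,0.0166,0,0],[0.28,-0.0007,0.0168,0,0],[0.28,0.0018,0.0168,0,0],[0.28,0.0043,0.0163,0,0],[0.28,0.0067,0.0155,0,0],[0.28,0.0089,0.0143,0,0],[0.28,0.011,0.0128,0,0],[0.28,0,0,0,0]])

```text
time: 5.85
tcp_pos: [0.5558, -0.2333, 0.1094]
eef_rot: [[0.754, 0.657, 0.002], [0.657, -0.754, -0.001], [0.001, 0.002, -1.0]]
wrist_force: [-0.1, 0.3, -0.4]
gripper_width: 0.0238
finger_force: 0.1
```

```bash
python3 -c "
from h import *
s=st();to((.5568,-.2331,.108),1)
cv2.imwrite('pics/s2.png',np.hstack([camera('side')[215:315,350:450].repeat(4,0).repeat(4,1),camera('top')[120:220,390:490].repeat(4,0).repeat(4,1)]))"
```

```text
5.85 tcp [ 0.5558 -0.2333  0.1094] F [-0.128   0.3343 -0.4001] w 0.023804964838004254 q [  2.6625  44.1686  28.9288 101.5977 -30.2559  42.0078  -1.2873]
[[ 0.7542  0.6566  0.0023]
 [ 0.6566 -0.7542 -0.0009]
 [ 0.0012  0.0022 -1.    ]]
row [0.0023 0.0013 0.0036] x 1
```

View pics/s2.png

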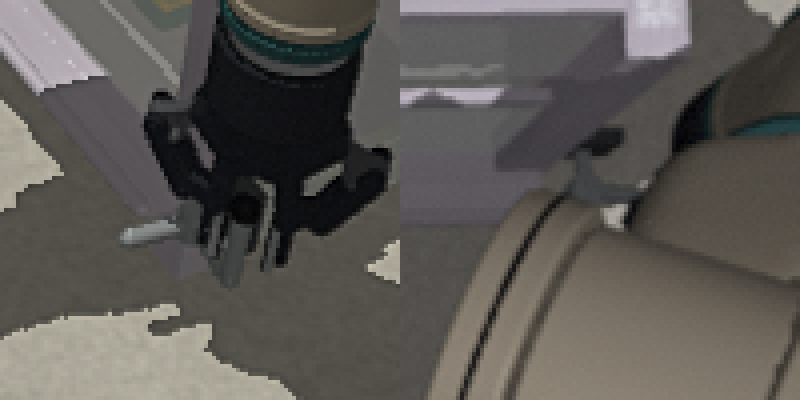

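```bash
python3 -c "
from h import *
k=plane('side',(410.7,266.7),.148);print(k);d=k[:2]-[.558,-.1882];print(np.linalg.norm(d),np.arctan2(-d[1],-d[0]))"
```

```text
[ 0.5521 -0.2316  0.148 ]
0.043759006448762926 1.4352074664742684
```

Request:
move_arm(commands=[[0.5,0,0,0,0],[0.5,0,0,0,0],[0.5,0,0,-0.05,0],[0.5,0,0,-0.1,0],[0.5,0,0,-0.12,0],[0.5,0,0,-0.12,0],[0.2,-0.08,0,-0.08,0],[0.0,-0.1,0,0,0],[0.0,-0.1,0,0,0],[0.0,-0.1,0,0,0],[0.0,-0.1,0,0,0],[0.0,-0.1,0,0,0]])

```text
time: 7.15
tcp_pos: [0.3773, -0.3863, 0.2976]
eef_rot: [[0.755, 0.656, 0.001], [0.656, -0.755, -0.0], [0.001, 0.001, -1.0]]
wrist_force: [0.7, -1.3, -1.0]
gripper_width: -0.0
finger_force: 0.0
```

```bash
python3 -c "
from h import *
s=st();to((.6,-.75,.3),9)
cv2.imwrite('pics/s3.png',camera('top'));cv2.imwrite('pics/s4.png',camera('side'))
i=cv2.imread('pics/s4.png')[215:315,350:450].repeat(4,0).repeat(4,1);j=cv2.imread('pics/s3.png')[120:220,390:490].repeat(4,0).repeat(4,1);cv2.imwrite('pics/s5.png',np.hstack([i,j]))"
```

```text
7.15 tcp [ 0.3773 -0.3863  0.2976] F [ 0.6608 -1.2675 -0.9669] w -2.3885788608538222e-05 q [ 17.0876  26.6242  38.4751 100.3002 -18.8949  59.6202  13.2651]
[[ 0.7549  0.6558  0.001 ]
 [ 0.6558 -0.7549 -0.0004]
 [ 0.0005  0.001  -1.    ]]
row [-0.0196  0.1168 -0.0006] x 9
```

View pics/s5.png

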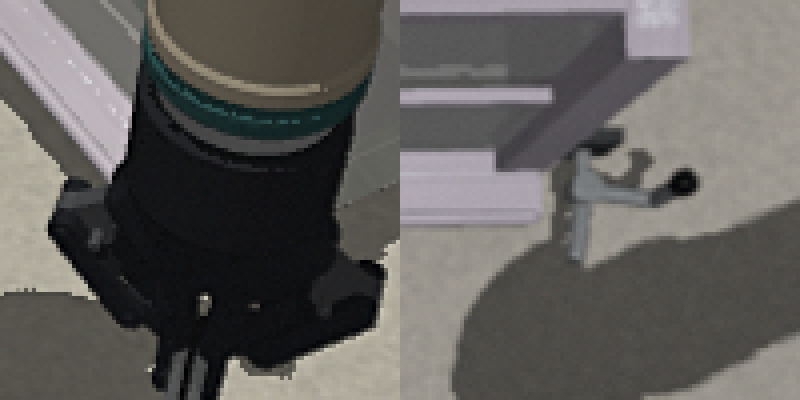

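Request:
move_arm(commands=[[0,0,0.12,0,0],[0,0,0.12,0,0],[0,0,0.12,0,0],[0,0,0.12,0,0],[0,0,0.12,0,0],[0,0,0.12,0,0],[0,0,0.12,0,0],[0,0,0.12,0,0],[0,0,0.12,0,0],[0,0,0.12,0,0]])

```text
time: 8.25
tcp_pos: [0.6133, -0.6675, 0.2904]
eef_rot: [[0.772, 0.634, 0.044], [0.636, -0.771, -0.034], [0.013, 0.054, -0.998]]
wrist_force: [-1.3, -0.6, 1.1]
gripper_width: 0.0
finger_force: 0.0
```

```bash
python3 -c "
from h import *
s=st()"
```

```text
8.25 tcp [ 0.6133 -0.6675  0.2904] F [-1.2711 -0.578   1.1283] w 4.862927407371621e-05 q [ 42.0726  69.6188  60.774   11.4917 -58.5168 101.3997   1.6856]
[[ 0.7718  0.6343  0.0444]
 [ 0.6357 -0.7712 -0.0337]
 [ 0.0128  0.0542 -0.9984]]
```

Request:
move_arm(commands=[[0,0,0.3,0,0],[0,0,0.3,0,0],[0,0,0.3,0,0],[0,0,0.3,0,0]])

```text
time: 8.65
tcp_pos: [0.6447, -0.717, 0.2664]
eef_rot: [[0.773, 0.621, 0.134], [0.635, -0.761, -0.136], [0.018, 0.19, -0.982]]
wrist_force: [-0.2, 0.4, -0.7]
gripper_width: 0.0005
finger_force: 0.0
```

Request:
move_arm(commands=[[0,0,-0.1,0,0],[0,0,-0.1,0,0],[0,0,-0.1,0,0]])

```text
time: 8.95
tcp_pos: [0.6002, -0.661, 0.255]
eef_rot: [[0.773, 0.618, 0.141], [0.634, -0.761, -0.14], [0.021, 0.198, -0.98]]
wrist_force: [1.6, -0.4, 1.1]
gripper_width: 0.0002
finger_force: 0.0
```

```bash
python3 -c "
from h import *
s=st()"
```

```text
8.95 tcp [ 0.6002 -0.661   0.255 ] F [ 1.56   -0.3572  1.1457] w 0.00015916606618498913 q [ 28.1561  63.912   65.2558  48.7797 -59.8069  80.1513  20.8835]
[[ 0.7733  0.6181  0.141 ]
 [ 0.6337 -0.7608 -0.14  ]
 [ 0.0207  0.1976 -0.9801]]
```

Request:
move_arm(commands=[[0,0,0,-0.1,0.087],[0,0,0,-0.1,0.087],[0,0,0,-0.1,0.087],[0,0,0,-0.1,0.087],[0,0,0,-0.1,0.087]])

```text
time: 9.45
tcp_pos: [0.573, -0.6326, 0.4536]
eef_rot: [[0.99, -0.015, 0.141], [0.005, -0.99, -0.139], [0.142, 0.139, -0.98]]
wrist_force: [0.7, -0.2, -0.3]
gripper_width: 0.0001
finger_force: 0.0
```

```bash
python3 -c "
from h import *
s=st();to((.52,-.1,.5),12)"
```

```text
9.45 tcp [ 0.573  -0.6326  0.4536] F [ 0.6996 -0.1899 -0.2888] w 0.00011391781738770524 q [ 32.8653  55.3275  70.4083  31.6639 -59.3857  99.0614 -26.6809]
[[ 0.9899 -0.0148  0.141 ]
 [ 0.0051 -0.9902 -0.1392]
 [ 0.1417  0.1385 -0.9802]]
row [-0.009  -0.1084 -0.0265] x 12
```

Request:
move_arm(commands=[[0,-0.009,-0.1084,-0.0265,0],[0,-0.009,-0.1084,-0.0265,0],[0,-0.009,-0.1084,-0.0265,0],[0,-0.009,-0.1084,-0.0265,0],[0,-0.009,-0.1084,-0.0265,0],[0,-0.009,-0.1084,-0.0265,0],[0,-0.009,-0.1084,-0.0265,0],[0,-0.009,-0.1084,-0.0265,0],[0,-0.009,-0.1084,-0.0265,0],[0,-0.009,-0.1084,-0.0265,0],[0,-0.009,-0.1084,-0.0265,0],[0,-0.009,-0.1084,-0.0265,0]])

```text
time: 10.65
tcp_pos: [0.5166, -0.0989, 0.4982]
eef_rot: [[0.99, -0.009, 0.141], [0.01, -0.99, -0.138], [0.141, 0.138, -0.98]]
wrist_force: [1.5, 0.4, 0.1]
gripper_width: -0.0005
finger_force: 0.0
```

```bash
python3 -c "
from h import *
s=st();to((1.0,-.05,.5),10)"
```

```text
10.65 tcp [ 0.5166 -0.0989  0.4982] F [1.5348 0.3694 0.0718] w -0.0005455491331609888 q [-48.7663  19.7233  74.8836  88.8893 -15.4823  75.1642 -63.9531]
[[ 0.9899 -0.0093  0.1412]
 [ 0.0104 -0.9903 -0.1382]
 [ 0.1411  0.1383 -0.9803]]
row [ 0.1198 -0.0132  0.0149] x 10
```

Request:
move_arm(commands=[[0,0.12,-0.013,0.01,0],[0,0.12,-0.013,0.01,0],[0,0.12,-0.013,0.01,0],[0,0.12,-0.013,0.01,0],[0,0.12,-0.013,0.01,0],[0,0.12,-0.013,0.01,0],[0,0.12,-0.013,0.01,0],[0,0.12,-0.013,0.0,0],[0,0.2,-0.013,0.0,0],[0,0.2,-0.013,0.0,0],[0,0.2,-0.013,0.0,0]])

```text
time: 11.75
tcp_pos: [0.8194, -0.0449, 0.5139]
eef_rot: [[0.993, -0.022, 0.115], [-0.008, -0.993, -0.114], [0.117, 0.112, -0.987]]
wrist_force: [0.6, -0.5, 0.6]
gripper_width: 0.0001
finger_force: 0.0
```

```bash
python3 -c "
from h import *
s=st();to((1.3,-.05,.6),10)"
```

```text
11.75 tcp [ 0.8194 -0.0449  0.5139] F [ 0.6103 -0.4982  0.5968] w 0.0001427325665942113 q [ -5.7978  55.8898  75.8077  10.5621 -63.0448 113.4932 -81.8066]
[[ 0.9931 -0.0215  0.1151]
 [-0.0084 -0.9935 -0.1139]
 [ 0.1168  0.1121 -0.9868]]
row [ 0.1218  0.0011 -0.0073] x 10
```

Request:
move_arm(commands=[[0,-0.05,0,-0.1,0],[0,-0.05,0,-0.1,0],[0,-0.05,0,-0.1,0],[0,-0.05,0,-0.1,0],[0,-0.05,0,-0.1,0],[0,-0.05,0,-0.1,0]])

```text
time: 12.35
tcp_pos: [0.7725, -0.0366, 0.618]
eef_rot: [[0.979, -0.03, 0.202], [-0.009, -0.995, -0.103], [0.204, 0.099, -0.974]]
wrist_force: [1.0, 0.4, -0.2]
gripper_width: 0.0
finger_force: 0.0
```

```bash
python3 -c "
from h import *
s=st();to((.6,.05,.9),6)"
```

```text
12.35 tcp [ 0.7725 -0.0366  0.618 ] F [ 0.9663  0.4009 -0.1966] w 4.9461971767276165e-05 q [ -4.5788  44.8915  25.5678  10.5588 -15.751  113.4941 -87.0876]
[[ 0.9789 -0.0301  0.2021]
 [-0.0094 -0.9947 -0.1026]
 [ 0.2041  0.0985 -0.974 ]]
row [-0.0467 -0.0221 -0.1327] x 6
```

Request:
move_arm(commands=[[0,-0.06,0,-0.12,0],[0,-0.06,0,-0.12,0],[0,-0.06,0,-0.12,0],[0,-0.06,0,-0.12,0],[0,-0.06,0,-0.12,0],[0,-0.06,0,-0.12,0],[0,-0.06,0,-0.12,0],[0,-0.06,0,-0.12,0]])

```text
time: 13.15
tcp_pos: [0.6204, -0.0009, 0.8783]
eef_rot: [[0.839, -0.029, 0.544], [0.039, -0.993, -0.113], [0.543, 0.116, -0.831]]
wrist_force: [0.1, -0.6, -0.3]
gripper_width: 0.0
finger_force: 0.0
```

```bash
python3 -c "
from h import *
s=st();to((.4,.05,1.1),8)"
```

```text
13.15 tcp [ 0.6204 -0.0009  0.8783] F [ 0.1359 -0.5622 -0.3019] w 2.5072409360443184e-05 q [-13.8345  24.2062  35.2453  10.5475 -16.8004 113.5029 -86.5729]
[[ 0.8385 -0.0286  0.5441]
 [ 0.0393 -0.9929 -0.1126]
 [ 0.5434  0.1158 -0.8314]]
row [-0.0195 -0.0058 -0.0969] x 8
```

Request:
move_arm(commands=[[0,-0.06,0,-0.11,0],[0,-0.06,0,-0.11,0],[0,-0.06,0,-0.11,0],[0,-0.06,0,-0.11,0],[0,-0.06,0,-0.11,0],[0,-0.06,0,-0.11,0]])

```text
time: 13.75
tcp_pos: [0.4696, 0.0126, 1.0142]
eef_rot: [[0.678, -0.028, 0.734], [0.071, -0.992, -0.103], [0.732, 0.122, -0.671]]
wrist_force: [0.0, 1.2, 0.3]
gripper_width: 0.0001
finger_force: 0.0
```

```bash
python3 -c "
from h import *
s=st();to((.45,-.05,.40),12)"
```

```text
13.75 tcp [0.4696 0.0126 1.0142] F [0.0301 1.1878 0.3149] w 0.00011095604444577195 q [-33.1897  10.638   49.7209  10.5469 -12.4044 113.5125 -86.2327]
[[ 0.678  -0.0283  0.7345]
 [ 0.0707 -0.9921 -0.1034]
 [ 0.7316  0.122  -0.6707]]
row [-0.0973 -0.0026  0.0842] x 12
```

Request:
move_arm(commands=[[0,-0.0973,-0.0026,0.0842,0],[0,-0.0973,-0.0026,0.0842,0],[0,-0.0973,-0.0026,0.0842,0],[0,-0.0973,-0.0026,0.0842,0],[0,-0.0973,-0.0026,0.0842,0],[0,-0.0973,-0.0026,0.0842,0],[0,-0.0973,-0.0026,0.0842,0],[0,-0.0973,-0.0026,0.0842,0],[0,-0.0973,-0.0026,0.0842,0],[0,-0.0973,-0.0026,0.0842,0],[0,-0.0973,-0.0026,0.0842,0],[0,-0.0973,-0.0026,0.0842,0]])

```text
time: 14.95
tcp_pos: [0.4016, 0.0086, 0.6959]
eef_rot: [[0.732, -0.066, 0.678], [-0.031, -0.998, -0.063], [0.681, 0.025, -0.732]]
wrist_force: [-0.3, 1.1, 0.2]
gripper_width: -0.0001
finger_force: 0.0
```

```bash
python3 -c "
from h import *
s=st();to((.47,.07,.15),12)
for p in [(379,232)]:print(plane('top',p,.016))
"
```

```text
14.95 tcp [0.4016 0.0086 0.6959] F [-0.3296  1.081   0.2231] w -8.088562301118452e-05 q [ -19.0725  -21.4812   -0.5152   97.0114   18.1989   65.4704 -114.5102]
[[ 0.732  -0.0655  0.6782]
 [-0.0307 -0.9975 -0.0632]
 [ 0.6807  0.0255 -0.7322]]
row [-0.0674 -0.0166  0.0921] x 12
[ 0.4023 -0.0466  0.016 ]
```

```bash
python3 -c "
from h import *
to((.47,.06,.2),12)
print(plane('top',(251,252),.07))
"
```

```text
row [-0.0602 -0.0142  0.0846] x 12
[0.3603 0.2845 0.07  ]
```

Request:
move_arm(commands=[[0,-0.0602,-0.0142,0.0846,0],[0,-0.0602,-0.0142,0.0846,0],[0,-0.0602,-0.0142,0.0846,0],[0,-0.0602,-0.0142,0.0846,0],[0,-0.0602,-0.0142,0.0846,0],[0,-0.0602,-0.0142,0.0846,0],[0,-0.0602,-0.0142,0.0846,0],[0,-0.0602,-0.0142,0.0846,0],[0,-0.0602,-0.0142,0.0846,0],[0,-0.0602,-0.0142,0.0846,0],[0,-0.0602,-0.0142,0.0846,0]])

```text
time: 16.05
tcp_pos: [0.4513, 0.0406, 0.3614]
eef_rot: [[0.752, -0.075, 0.655], [-0.018, -0.996, -0.093], [0.659, 0.058, -0.75]]
wrist_force: [1.0, -0.3, -0.0]
gripper_width: 0.0
finger_force: 0.0
```

```bash
python3 -c "
from h import *
s=st();to((.49,.06,.08),5)
"
```

```text
16.05 tcp [0.4513 0.0406 0.3614] F [ 1.0452 -0.3095 -0.0273] w 4.8054542915003025e-05 q [  47.7176   -6.0032  -64.5998  137.8523   60.3996   13.6827 -167.2722]
[[ 0.7516 -0.075   0.6554]
 [-0.0185 -0.9955 -0.0927]
 [ 0.6594  0.0575 -0.7496]]
row [-0.0784 -0.0192  0.1173] x 5
```

Request:
move_arm(commands=[[0,0,0,0,-0.095],[0,0,0,0,-0.095],[0,0,0,0,-0.095],[0,0,0,0,-0.095],[0,0,0,0,-0.095],[0,0,0,0,-0.095],[0,0,0,0,-0.095],[0,0,0,0,-0.095],[0,0,0,0,-0.095],[0,0,0,0,-0.095],[0,0,0,0,-0.095]])

```text
time: 17.15
tcp_pos: [0.4512, 0.0402, 0.3621]
eef_rot: [[0.018, 0.755, 0.656], [0.994, 0.057, -0.093], [-0.108, 0.654, -0.749]]
wrist_force: [1.0, 0.4, 0.7]
gripper_width: -0.0001
finger_force: 0.0
```

Request:
move_arm(commands=[[0,0,0,0,-0.095],[0,0,0,0,-0.095],[0,0,0,0,-0.095],[0,0,0,0,-0.095],[0,0,0,0,-0.095],[0,0,0,0,-0.095],[0,0,0,0,-0.095],[0,0,0,0,-0.095],[0,0,0,0,-0.095],[0,0,0,0,-0.095]])

```text
time: 18.15
tcp_pos: [0.4512, 0.0402, 0.3621]
eef_rot: [[-0.751, 0.077, 0.656], [0.021, 0.995, -0.093], [-0.66, -0.056, -0.749]]
wrist_force: [-0.0, 0.4, -0.0]
gripper_width: -0.0
finger_force: 0.0
```

```bash
python3 -c "
from h import *
s=st();to((.48,.05,.2),4)
"
```

```text
18.15 tcp [0.4512 0.0402 0.3621] F [-0.0305  0.3573 -0.0221] w -1.2657611992295502e-05 q [ 22.961   -4.055  -43.783  138.112   65.8679  18.0151   5.882 ]
[[-0.7508  0.0772  0.6561]
 [ 0.0212  0.9955 -0.0929]
 [-0.6602 -0.0558 -0.749 ]]
row [0.0535 0.0131 0.0871] x 4
```

Request:
move_arm(commands=[[0,0.0535,0.0131,0.0871,0],[0,0.0535,0.0131,0.0871,0],[0,0.0535,0.0131,0.0871,0],[0,0.0535,0.0131,0.0871,0]])

```text
time: 18.55
tcp_pos: [0.4872, 0.0414, 0.2481]
eef_rot: [[-0.795, 0.101, 0.598], [0.021, 0.99, -0.14], [-0.606, -0.099, -0.789]]
wrist_force: [0.1, -0.3, 0.8]
gripper_width: -0.0004
finger_force: 0.0
```

```bash
python3 -c "
from h import *
s=st();to((.51,.05,.045),5)
"
```

```text
18.55 tcp [0.4872 0.0414 0.2481] F [ 0.0554 -0.2628  0.8434] w -0.00040754781617587083 q [ 27.9966  27.9014 -71.4606 141.265   95.3938  53.2432 -29.8152]
[[-0.7951  0.1012  0.5979]
 [ 0.0207  0.9899 -0.14  ]
 [-0.6061 -0.0989 -0.7892]]
row [0.0526 0.0154 0.0864] x 5
```

Request:
move_arm(commands=[[0,0.045,0.01,0.08,0],[0,0.045,0.01,0.08,0],[0,0.045,0.01,0.08,0]])

```text
time: 18.85
tcp_pos: [0.523, 0.0511, 0.1462]
eef_rot: [[-0.81, 0.1, 0.578], [0.02, 0.99, -0.143], [-0.587, -0.104, -0.803]]
wrist_force: [0.4, -0.1, 0.4]
gripper_width: 0.0002
finger_force: 0.0
```

```bash
python3 -c "
from h import *
s=st();to((.50,.05,.045),3)
"
```

```text
18.85 tcp [0.523  0.0511 0.1462] F [ 0.4245 -0.0519  0.3528] w 0.000157002899389992 q [ 21.2945  51.4721 -71.3448 141.1666 107.0045  74.0298 -37.2386]
[[-0.8096  0.0996  0.5784]
 [ 0.0196  0.9895 -0.1429]
 [-0.5866 -0.1044 -0.8031]]
row [0.065  0.006  0.0568] x 3
```

Request:
move_arm(commands=[[0,0.065,0.006,0.0568,0],[0,0.065,0.006,0.0568,0],[0,0.065,0.006,0.0568,0],[0,0,0,0,0]])

```text
time: 19.25
tcp_pos: [0.5203, 0.0585, 0.0407]
eef_rot: [[-0.832, 0.103, 0.545], [0.023, 0.988, -0.151], [-0.554, -0.113, -0.824]]
wrist_force: [-0.1, -0.0, -0.5]
gripper_width: 0.0001
finger_force: 0.0
```

```bash
python3 -c "
from h import *
s=st();to((.547,.05,.035),4)
"
```

```text
19.25 tcp [0.5203 0.0585 0.0407] F [-0.0881 -0.0138 -0.4932] w 0.00014403911925666088 q [ 18.4718  71.9777 -71.1802 141.2236 116.0777  90.5219 -39.6096]
[[-0.8319  0.1029  0.5453]
 [ 0.023   0.9882 -0.1514]
 [-0.5545 -0.1134 -0.8244]]
row [-0.0121 -0.0031  0.0128] x 4
```

```bash
python3 -c "
from h import *
cv2.imwrite('pics/v7.png',np.vstack([camera('side')[60:360,100:500],camera('top')[100:400,120:520]]))"
```

```text
(no output)
```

View pics/v7.png

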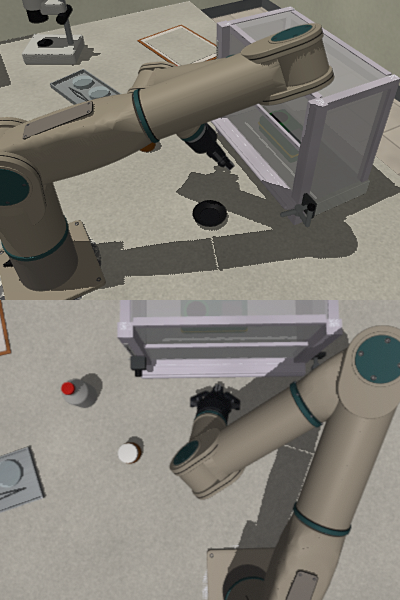

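Request:
move_arm(commands=[[0,-0.0121,-0.0031,0.0128,0],[0,-0.0121,-0.0031,0.0128,0],[0,-0.0121,-0.0031,0.0128,0],[0,-0.0121,-0.0031,0.0128,0],[0,0,0,0,0]])

```text
time: 19.85
tcp_pos: [0.5507, 0.0479, 0.0437]
eef_rot: [[-0.824, 0.104, 0.557], [0.022, 0.988, -0.152], [-0.566, -0.113, -0.817]]
wrist_force: [-4.0, 1.3, -2.5]
gripper_width: -0.0
finger_force: 2.6
```

```bash
python3 -c "
from h import *
s=st();to((.549,.05,.045),1)
print('up 1cm',s['eef_rot'].T@[0,0,.01]/.4)
"
```

```text
19.85 tcp [0.5507 0.0479 0.0437] F [-4.005   1.278  -2.4992] w -1.002957119716324e-05 q [ 21.5984  71.2191 -70.4649 137.8541 118.054   87.2812 -34.3683]
[[-0.8242  0.1039  0.5566]
 [ 0.0218  0.9881 -0.1521]
 [-0.5658 -0.1132 -0.8167]]
row [ 0.0019  0.0045 -0.0058] x 1
up 1cm [-0.0141 -0.0028 -0.0204]
```

Request:
move_arm(commands=[[0,-0.006,-0.001,-0.01,0],[0,-0.006,-0.001,-0.01,0],[0,-0.006,-0.001,-0.01,0],[0,-0.006,-0.001,-0.01,0]])

```text
time: 20.25
tcp_pos: [0.5504, 0.0486, 0.0629]
eef_rot: [[-0.823, 0.106, 0.559], [0.022, 0.988, -0.154], [-0.568, -0.114, -0.815]]
wrist_force: [-2.4, -2.6, -4.3]
gripper_width: 0.0001
finger_force: 1.9
```

```bash
python3 -c "
from h import *
s=st()
print('up 1cm',s['eef_rot'].T@[0,0,.01]/.4, '1mm x',s['eef_rot'].T@[.001,0,0]/.4)
"
```

```text
20.25 tcp [0.5504 0.0486 0.0629] F [-2.3517 -2.617  -4.2775] w 5.3036661874274814e-05 q [ 21.3841  67.6424 -70.5271 137.9475 115.7514  84.8459 -34.7291]
[[-0.8225  0.1055  0.5589]
 [ 0.0223  0.9879 -0.1537]
 [-0.5683 -0.114  -0.8149]]
up 1cm [-0.0142 -0.0028 -0.0204] 1mm x [-0.0021  0.0003  0.0014]
```

Request:
move_arm(commands=[[0,-0.0071,-0.0014,-0.0102,0],[0,-0.0071,-0.0014,-0.0102,0],[0,-0.0071,-0.0014,-0.0102,0],[0,-0.0071,-0.0014,-0.0102,0]])

```text
time: 20.65
tcp_pos: [0.5502, 0.0493, 0.0827]
eef_rot: [[-0.823, 0.105, 0.559], [0.022, 0.988, -0.152], [-0.568, -0.113, -0.815]]
wrist_force: [-2.5, -3.5, -4.1]
gripper_width: -0.0002
finger_force: 2.2
```

```bash
python3 -c "
from h import *
s=st()
print('up 1cm',s['eef_rot'].T@[0,0,.01]/.4)
a=np.linspace(0,6.28,40)
for z in (.14,.15,.16,.17):
    P=np.c_[.5642+.008*np.cos(a),.2468+.008*np.sin(a),a*0+z];print(z,proj('side',P).max(0))
"
```

```text
20.65 tcp [0.5502 0.0493 0.0827] F [-2.5467 -3.479  -4.0811] w -0.000196140178592946 q [ 21.5385  63.8108 -70.6074 137.7768 113.335   81.7167 -34.3782]
[[-0.8227  0.1046  0.5587]
 [ 0.0222  0.9881 -0.1523]
 [-0.568  -0.1129 -0.8153]]
up 1cm [-0.0142 -0.0028 -0.0204]
0.14 [315.512 159.697]
0.15 [315.5346 156.897 ]
0.16 [315.5574 154.0689]
0.17 [315.5805 151.2122]
```

Request:
move_arm(commands=[[0,-0.0071,-0.0014,-0.0102,0],[0,-0.0071,-0.0014,-0.0102,0],[0,-0.0071,-0.0014,-0.0102,0],[0,-0.0071,-0.0014,-0.0102,0],[0,-0.0036,-0.0007,-0.0051,0]])

```text
time: 21.15
tcp_pos: [0.5503, 0.0494, 0.1055]
eef_rot: [[-0.822, 0.104, 0.559], [0.022, 0.988, -0.152], [-0.568, -0.113, -0.815]]
wrist_force: [-3.0, -3.4, -3.8]
gripper_width: 0.0002
finger_force: 2.5
```

```bash
python3 -c "
from h import *
s=st()
a=camera('side');cv2.imwrite('pics/v8.png',np.hstack([a[120:200,285:365].repeat(5,0).repeat(5,1),cv2.resize(a[120:280,300:460],(400,400))]))
"
```

```text
21.15 tcp [0.5503 0.0494 0.1055] F [-3.0441 -3.4345 -3.777 ] w 0.00022454268978353746 q [ 21.9071  59.4535 -70.673  137.3943 110.5984  78.1092 -33.516 ]
[[-0.8225  0.1043  0.5591]
 [ 0.0219  0.9881 -0.152 ]
 [-0.5684 -0.1128 -0.815 ]]
```

View pics/v8.png

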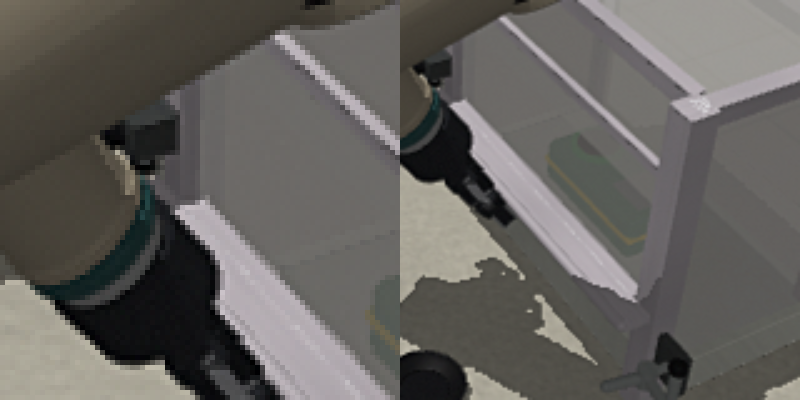

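Request:
move_arm(commands=[[0,-0.0028,-0.0006,-0.0041,0],[0,-0.0028,-0.0006,-0.0041,0],[0,-0.0028,-0.0006,-0.0041,0]])

```text
time: 21.5
tcp_pos: [0.5503, 0.0495, 0.1111]
eef_rot: [[-0.823, 0.104, 0.559], [0.022, 0.988, -0.152], [-0.568, -0.112, -0.815]]
wrist_force: [-3.2, -3.1, -4.2]
gripper_width: -0.0003
finger_force: 2.4
```

Request:
move_arm(commands=[[0,-0.0028,-0.0006,-0.0041,0],[0,-0.0014,-0.0003,-0.0021,0]])

```text
time: 21.7
tcp_pos: [0.5503, 0.0495, 0.1142]
eef_rot: [[-0.822, 0.104, 0.559], [0.022, 0.988, -0.152], [-0.568, -0.112, -0.815]]
wrist_force: [-3.2, -2.3, -3.5]
gripper_width: -0.0005
finger_force: 2.4
```

Request:
move_arm(commands=[[0,-0.0014,-0.0003,-0.0021,0],[0,-0.0014,-0.0003,-0.0021,0]])

```text
time: 21.9
tcp_pos: [0.5503, 0.0495, 0.116]
eef_rot: [[-0.823, 0.104, 0.559], [0.022, 0.988, -0.152], [-0.568, -0.112, -0.815]]
wrist_force: [-3.2, -2.1, -4.0]
gripper_width: 0.0002
finger_force: 2.3
```

Request:
move_arm(commands=[[0,-0.0014,-0.0003,-0.0021,0],[0,-0.0014,-0.0003,-0.0021,0]])

```text
time: 22.1
tcp_pos: [0.5503, 0.0495, 0.1181]
eef_rot: [[-0.823, 0.104, 0.559], [0.022, 0.988, -0.152], [-0.568, -0.112, -0.815]]
wrist_force: [-2.1, -2.6, -3.3]
gripper_width: -0.0001
finger_force: 2.2
```

Request:
move_arm(commands=[[0,-0.0014,-0.0003,-0.0021,0],[0,-0.0014,-0.0003,-0.0021,0]])

```text
time: 22.3
tcp_pos: [0.5503, 0.0495, 0.1201]
eef_rot: [[-0.822, 0.104, 0.559], [0.022, 0.988, -0.152], [-0.568, -0.112, -0.815]]
wrist_force: [-2.8, -3.4, -3.9]
gripper_width: -0.0002
finger_force: 2.1
```

Request:
move_arm(commands=[[0,-0.0014,-0.0003,-0.0021,0],[0,-0.0007,-0.0001,-0.001,0]])

```text
time: 22.5
tcp_pos: [0.5497, 0.0498, 0.1211]
eef_rot: [[-0.823, 0.104, 0.558], [0.022, 0.988, -0.151], [-0.567, -0.112, -0.816]]
wrist_force: [-2.5, -0.3, -7.6]
gripper_width: -0.0003
finger_force: 3.3
```

Request:
move_arm(commands=[[0,0,0,0,0]])

```text
time: 22.6
tcp_pos: [0.5497, 0.0498, 0.1211]
eef_rot: [[-0.823, 0.104, 0.558], [0.022, 0.988, -0.151], [-0.567, -0.112, -0.816]]
wrist_force: [-3.4, -0.6, -6.8]
gripper_width: -0.0001
finger_force: 3.3
```

Request:
move_arm(commands=[[0,-0.0004,0,-0.0006,0],[0,0,0,0,0]])

```text
time: 22.8
tcp_pos: [0.5496, 0.0498, 0.1213]
eef_rot: [[-0.823, 0.104, 0.558], [0.022, 0.988, -0.151], [-0.567, -0.112, -0.816]]
wrist_force: [-3.2, 0.1, -7.9]
gripper_width: -0.0001
finger_force: 3.9
```

Request:
move_arm(commands=[[0,-0.0005,-0.0001,-0.0008,0],[0,0,0,0,0]])

```text
time: 23.0
tcp_pos: [0.5494, 0.0497, 0.1216]
eef_rot: [[-0.824, 0.104, 0.558], [0.022, 0.988, -0.151], [-0.567, -0.112, -0.816]]
wrist_force: [-4.9, 0.1, -11.4]
gripper_width: 0.0
finger_force: 4.7
```

```bash
python3 -c "
from h import *
s=st()
R=s['eef_rot'].T
print('down 1cm',R@[0,0,-.01]/.4,'back 1cm',R@[-.01,0,0]/.4)
a=camera('side');cv2.imwrite('pics/v9.png',a[120:200,285:365].repeat(6,0).repeat(6,1))
"
```

```text
23.0 tcp [0.5494 0.0497 0.1216] F [ -4.9472   0.1455 -11.3818] w 2.9393769733877604e-05 q [ 22.284   56.2695 -70.6878 137.0167 108.4864  75.2954 -32.5845]
[[-0.8237  0.1036  0.5575]
 [ 0.022   0.9883 -0.151 ]
 [-0.5667 -0.1121 -0.8163]]
down 1cm [0.0142 0.0028 0.0204] back 1cm [ 0.0206 -0.0026 -0.0139]
```

View pics/v9.png

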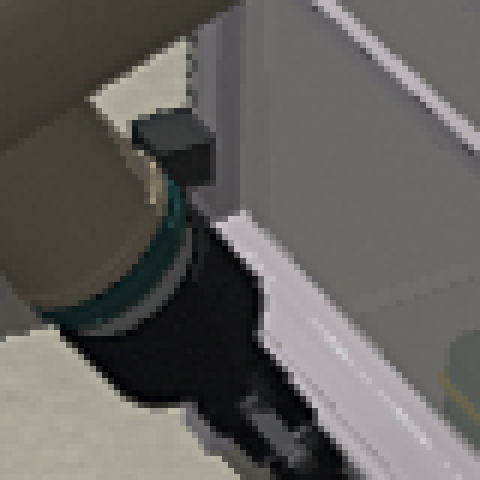

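Request:
move_arm(commands=[[0,0.004,0,0,0],[0,0.01,0,0,0],[0,0.03,0,0,0],[0,0.04,0,0,0],[0,0.04,0,0,0],[0,0.0206,-0.0026,-0.0139,0],[0,0,0,0,0],[0,0,0,0,0]])

```text
time: 23.85
tcp_pos: [0.5176, 0.0569, 0.0978]
eef_rot: [[-0.828, 0.108, 0.549], [0.025, 0.987, -0.157], [-0.559, -0.117, -0.821]]
wrist_force: [0.2, -0.7, -0.4]
gripper_width: -0.0
finger_force: 0.0
```

```bash
python3 -c "
from h import *
s=st()
a=camera('side');b=camera('top');cv2.imwrite('pics/v10.png',np.vstack([np.hstack([a[110:210,280:380].repeat(4,0).repeat(4,1)[:300],a[215:290,350:450].repeat(4,0).repeat(4,1)]),np.hstack([cv2.resize(a[60:360,100:500],(400,300)),b[100:400,120:520]])]))
"
```

```text
23.85 tcp [0.5176 0.0569 0.0978] F [ 0.2362 -0.7323 -0.427 ] w -3.774303836493932e-05 q [ 18.6735  60.5765 -71.4576 141.2708 109.1969  81.929  -39.4466]
[[-0.8285  0.1083  0.5494]
 [ 0.0247  0.9872 -0.1575]
 [-0.5595 -0.1169 -0.8206]]
```

View pics/v10.png

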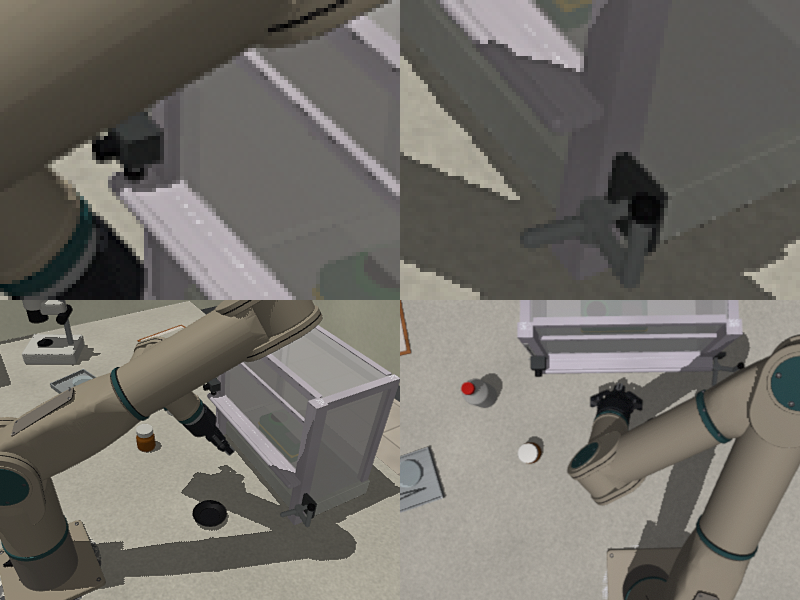

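The picture shows the foot (crop 135,172) resting on the lip and the catch still open. The jar, dish and bottle look where they were, and the fingers are clear of the lip.

```bash
python3 -c "
from cell import *
print(job_done())"
```

```text
the job is handed in; nothing more can be done
None
```

I handed the job in at about 24 s: the catch is swung open to roughly 1.43 rad, and the sash was pushed up against the stop's foot with at most 11.4 N measured upward. In the last picture the lip still touches the foot, the bench items look undisturbed and the arm is clear; no verdict came back.

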